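# Vent the vacuum tap and pull the filter cassette

### The arm

A 6-joint arm with a two-finger parallel gripper is mounted at the origin on the work surface. World frame = base frame: x ahead of the robot, y to its left, z up, the work surface at z = 0. Lengths are in m, angles in rad, forces in N, time in s.
With the tool pointing down it reaches from about 0.3 to 0.85 m from the base axis. Payload 5.4 kg.
Tool frame: the origin (TCP) lies on the centre line of the jaws, within the pads' length; the fingertips stand 11 mm ahead of it and the grasp point (between the pads) lies 8 mm behind it; z points along the fingers, y is the direction in which the jaws open and shut (so a half turn about z gives the same grasp; the last joint's range is limited). The gripper opens to 85 mm and grips with 20 to 120 N. Pads are 22 mm wide; open, the fingers measure 114 mm over their backs; the gripper's body (76 mm by 85 mm) begins 54 mm behind the grasp point. The pads swing forward as they close: fully open they stand 13 mm farther back than shut.
Start: joints at [-1.509, 0.158, 1.597, -0, 1.386, -0.21], TCP at [0.154, -0.554, 0.242] pointing down, gripper open.
Joint ranges: [-2.91, 2.91], [-0.94, 2.29], [0.18, 2.7], [-1.29, 4.43], [0.17, 2.64], [-3, 3]. Speed limits (rad/s): [2.57, 2.57, 3.14, 3.14, 3.14, 3.14].

### API

Orientations are given as [roll, pitch, yaw] about the fixed x, y, z axes, in that order (R = Rz(yaw) Ry(pitch) Rx(roll)).
In Python, from rig import * gives the robot as it stands.
- The arm moves only by the tool drive_tool, never from a script. Its argument "series" is a list of rows, each a list of 6 numbers: the shift along the tool's x, y, z in cm, then the turn, a rotation vector about the tool's x, y, z in rad. In form: [[tx, ty, tz, ax, ay, az], ...]. A call has 1 to 12 rows; each row is the pose to reach, as a shift and turn from the pose commanded when the call began, along the tool's axes at that moment; what a row does not reach only later rows make up. A row lasts 1/12 s, in which the tool goes at most 41.7 mm and 7.16 degrees, less where a joint would pass 70% of its speed; a pose out of reach is approached as far as the arm can. A call with a gripper value outside its range is refused whole. "fingers" is the finger opening in cm, from 0 to 8.54, set as the call begins (left out, the last holds). The fingers move at their own pace and stop on an object; "newtons" is the grip in N (left out, the last holds). Time passes only in rows, so rows that repeat a pose let the fingers close. It gives the time, the measured TCP pose, the force and the opening at its end, in the units of the state.
- get_state(): the state, without advancing time (a new reading comes with each control period).
- snapshot(name): name is "side" or "top" or "wrist"; returns the picture (480x640x3 uint8, red, green, blue); there is no depth.
- camera_info(name): a dict with "K" (3x3 intrinsics, pixels), "R" (3x3) and "t" (3): a world point X has camera coordinates R X + t. Camera axes: x right, y down, z forward; pixel columns grow to the right and rows downward; lengths in m; the calibration is good to about 2 mm. A picture is of the moment at which its call begins: read the wrist's pose just before it. camera_info takes no time and is no camera call; for the wrist camera it gives the pose at the moment of the call.
- hand_in(): hands the job in, once; it reports no verdict.
Trained networks look in the newest picture that a camera, given by its name, has taken for a name from the list of things; names that differ only in an ending like _2 or _b are one class to them, and where a whole thing is asked for, a point or a joint stands for the part that bears it (a point fixed in the world has none). Each returns a list of dicts, best first, with "confidence" (0 to 1); they miss things now and then, are a little off and sometimes report something else, mostly with a low value. They report only what shows in the picture. A call takes as long as a camera call. They do not tell look-alikes from the thing itself.
- find_in(target, camera): "pixel" ([row, column] in pixels, amid what is visible of it).
- masks_of(target, camera): "mask" (480x640 bool, what is visible of it) and "pixel" ([row, column] in pixels, amid what is visible of it).
- pinpoint(target, camera): "pixel" ([row, column] in pixels: a listed point, or the origin of a listed thing).
The state is a dict: "time": time; "joint_pos": joint angles; "joint_velocities": joint speeds; "effort": joint torques, N m; "tool_pos": TCP position; "tcp_rot": TCP orientation; "ft_force": force on the tool from outside, world axes, zero at the start; "wrist_torque": the same for the moment, N m; "gripper_width": finger opening in m.
Only numpy, scipy, OpenCV 4.12 (cv2) and the standard library are available. Lean on these libraries where they do the work, as an engineer would, in place of code of your own. Each camera call takes 0.05 s, during which the arm holds its last target. There are 200 camera calls.

### The job

The filter cassette has to come out of its bench dock. First set the vacuum tap's lever straight up, which is its vent position, and leave it there; then pinch the two spring catches on the cassette's sides together, lift it straight up out of the dock, and finish while still holding it pinched: upright, at rest, touching nothing else, its underside at least 10 cm above the seat it stood on. Do not disturb the bottles, the jar and the scoop.

Things in the scene. Friction and masses are not known exactly. Their poses are not given: they have to be found in the camera images.
- cassette: Loose white filter cassette, an upright box 64 (x) x 36 (y) x 95 (z) mm, about 0.15 to 0.35 kg; origin at the centre of its underside. It stands in the dock's well, its lower 31 mm inside. A grey spring catch in the middle of each y side hooks under a lip of the dock: it cannot be lifted until both catches are pressed in by 5 mm or more. 60 mm over both catches when free, 44 mm fully pressed.
- dock: Grey metal housing fixed to the bench, 120 x 120 mm, 61 mm high, with an open well in its top; origin at the centre of its underside, axes as the cassette's while that is seated. The seat (floor of the well) is 30 mm above the origin. The cassette has about 2 mm of side play in the well and goes straight up.
- catch_left (a joint): How far the cassette's +y catch is pressed in, straight towards the middle: 0 free, 0.008 m fully in; its spring resists with 2 N, rising to 6 N fully in.
- catch_right (a joint): The same for the -y catch.
- catch_left_pad (a point): Middle of the outer face of the +y catch's ribbed finger pad (24 mm wide along x, from 54 to 86 mm above the cassette's underside); this point is 70 mm above the underside, 30 mm out from the middle, and moves with the catch. Below the pad there is 23 mm of free height down to the dock's top.
- catch_right_pad (a point): Middle of the outer face of the -y catch's finger pad, likewise.
- tap: Steel vacuum tap fixed to the bench: round foot 72 mm across, body up to 72 mm high; origin at the centre of its underside. The lever swings in its x-z plane.
- lever_hinge (a point): Point on the lever's hinge axis, 55 mm above the tap's underside; fixed; axes as the tap's, the hinge axis along y.
- lever (a joint): Angle of the lever (rad): 0 straight up, negative leaning to the tap's own -x side, positive to +x; range -1 to 1. It starts leaning to -x. Stiff (0.15 N m, under 2 N at the ball) and stays where it is left.
- lever_tip (a point): Centre of the black ball, 26 mm across, at the lever's end, 90 mm from the hinge axis; the lever is a bar 10 mm thick.
- white_bottle: Bystander: white plastic bottle, 66 mm across, 170 mm high; origin at the centre of its underside.
- amber_bottle: Bystander: amber glass bottle, 60 mm across, 140 mm high; origin likewise.
- jar: Bystander: low white jar, 54 mm across, 50 mm high, between tap and dock; origin likewise.
- scoop: Bystander: spoon-shaped scoop with a handle, about 200 mm long, lying flat on the bench along its x axis, to the right.
Mind the look-alikes: they are no part of the job. What is shaped like the dock but turquoise is not meant. Leave any turquoise look-alike of the tap alone.

How it is judged:
By the outcome, as a careful person would: the job done as asked, in the order asked, and still so for the second after the job is handed in, while the arm keeps its last pose, push and grip.
It also fails if it takes over 51 s, if anything falls off the work surface, if the arm or the gripper's body presses on something with over 40 N, if the wrist force passes 120 N, or if a joint passes its speed limit or range.

## Working session

There is one attempt and no reset: what is moved stays moved. The work goes in short steps, Python scripts to look and compute and a tool call to move; the robot and the scene stay as the last step left them, time stands still between calls to the robot, and variables do not carry over. Pictures are saved under pics/ and viewed, about 8 in all and at most 12, crops included, and the job is handed in when it is done.

Besides the shell and the picture viewer there is one more tool, called as a command line: name --pt "numbers of a row" for each row, then --argument value for the rest. drive_tool: Moves the arm, as the interface text tells. Its arguments: {"type":"object","properties":{"series":{"type":"array"},"fingers":{"type":"number"},"newtons":{"type":"number"}},"required":["series"]}

```bash
mkdir -p pics
cat > h.py <<'E'
from rig import *
import numpy as np, cv2
def save(n,im): cv2.imwrite(f'pics/{n}.png',im[:,:,::-1])
def ray(c,px):
    i=camera_info(c);K,R,t=map(np.array,(i['K'],i['R'],i['t']))
    d=R.T@np.linalg.solve(K,[px[1],px[0],1.]);return -R.T@t,d
def atz(c,px,z):
    o,d=ray(c,px);return o+d*(z-o[2])/d[2]
def tri(a,b):
    A=0;B=0
    for o,d in(a,b):
        d=d/np.linalg.norm(d);P=np.eye(3)-np.outer(d,d);A=A+P;B=B+P@o
    return np.linalg.solve(A,B)
def proj(c,X):
    i=camera_info(c);p=np.array(i['K'])@(np.array(i['R'])@X+np.array(i['t']));return p[[1,0]]/p[2]
E
python3 - <<'E'
from h import *
a=snapshot('top');b=snapshot('side')
save('ts',cv2.resize(np.vstack([a,b]),(600,900))[:0] if 0 else a);save('s',b)
for c in('top','side'):
    for n in('dock','cassette','tap','lever_hinge','lever_tip','catch_left_pad','catch_right_pad','jar','white_bottle','amber_bottle','scoop'):
        print(c,n,[(np.round(d['pixel'],1).tolist(),round(d['confidence'],2)) for d in pinpoint(n,c)][:4])
E
```

```text
top dock [([256.4, 141.8], 0.98), ([285.2, 223.8], 0.73)]
top cassette [([284.2, 220.7], 0.79), ([256.7, 324.7], 0.55)]
top tap [([260.9, 397.9], 0.58), ([250.0, 455.1], 0.56)]
top lever_hinge [([258.3, 404.9], 0.9), ([251.1, 460.4], 0.84), ([260.2, 399.5], 0.2)]
top lever_tip [([246.9, 473.3], 0.56), ([287.0, 222.2], 0.23)]
top catch_left_pad [([285.8, 203.6], 0.38)]
top catch_right_pad [([276.9, 231.1], 0.44)]
top jar [([259.3, 325.6], 0.96), ([286.0, 414.3], 0.23)]
top white_bottle [([196.8, 242.2], 0.83)]
top amber_bottle [([191.8, 366.6], 0.62)]
top scoop [([283.8, 500.3], 0.75), ([284.0, 413.5], 0.44)]
side dock [([199.7, 318.3], 0.79), ([239.5, 298.7], 0.61)]
side cassette [([229.8, 297.1], 0.86)]
side tap [([330.1, 327.5], 0.89), ([370.4, 335.6], 0.82)]
side lever_hinge [([315.7, 323.8], 0.83), ([356.1, 332.8], 0.67), ([238.1, 298.8], 0.45)]
side lever_tip [([328.5, 334.5], 0.46), ([307.2, 301.7], 0.43)]
side catch_left_pad [([305.8, 301.1], 0.74), ([285.0, 328.6], 0.17)]
side catch_right_pad [([311.4, 387.8], 0.75), ([215.6, 297.3], 0.69)]
side jar [([284.9, 326.6], 0.55)]
side white_bottle [([239.6, 369.6], 0.9)]
side amber_bottle [([314.5, 386.1], 0.59)]
side scoop [([413.3, 313.0], 0.77)]
```

View pics/ts.png

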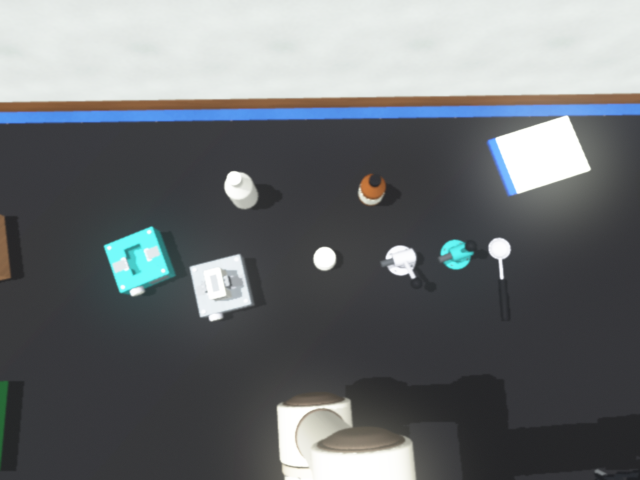

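View pics/s.png

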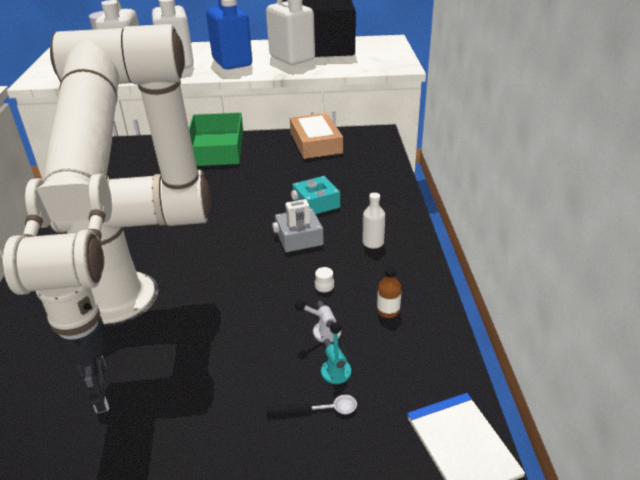

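The first view shows two docks: grey (285,222) and turquoise (256,141). It also shows two taps: steel (260,400) and turquoise (253,456). The grey dock, which has the white cassette in it, and the steel tap fit the description. I'll confirm both in an enlarged crop and compute positions.

Run:
```python
from h import *
a=cv2.imread('pics/ts.png')[:,:,::-1];b=cv2.imread('pics/s.png')[:,:,::-1]
r=lambda im,y,x,h,w:cv2.resize(im[y:y+h,x:x+w],(400,300),interpolation=cv2.INTER_CUBIC)
save('c1',np.vstack([np.hstack([r(a,225,375,75,100),r(a,247,170,75,100)]),np.hstack([r(b,285,270,75,100),r(b,185,250,75,100)])]))
for n,p,z in(('dock',(285.2,223.8),0),('dock2',(256.4,141.8),0),('tap',(260.9,397.9),0),('hinge',(258.3,404.9),.055),('tap2',(250,455.1),0),('jar',(259.3,325.6),0),('wb',(196.8,242.2),0),('ab',(191.8,366.6),0),('casTop',(284.2,218),.125)):
    print(n,atz('top',p,z).round(3))
for n,p,z in(('dock',(239.5,298.7),0),('cas',(229.8,297.1),.03),('tap',(330.1,327.5),0),('hinge',(315.7,323.8),.055),('jar',(284.9,326.6),0)):
    print(n,atz('side',p,z).round(3))
print(ray('top',(240,320)),ray('side',(240,320)))
i=camera_info('wrist');s=get_state();from scipy.spatial.transform import Rotation as Ro
print(s);Rt=Ro.from_euler('xyz',s['tcp_rot']).as_matrix()
R,t=np.array(i['R']),np.array(i['t']);print((R@Rt).round(3),(Rt.T@(-R.T@t-s['tool_pos'])).round(3),Rt.round(3))
```

```text
dock [0.522 0.242 0.   ]
dock2 [0.595 0.447 0.   ]
tap [ 0.577 -0.186  0.   ]
hinge [ 0.577 -0.195  0.055]
tap2 [ 0.603 -0.327  0.   ]
jar [ 0.583 -0.008  0.   ]
wb [0.744 0.2   0.   ]
ab [ 0.753 -0.113  0.   ]
casTop [0.514 0.231 0.125]
dock [0.515 0.23  0.   ]
cas [0.512 0.24  0.03 ]
tap [ 0.579 -0.18   0.   ]
hinge [ 0.571 -0.185  0.055]
jar [0.588 0.001 0.   ]
(array([ 0.41297777, -0.00489101,  1.32116833]), array([ 0.16325949,  0.00757747, -0.98678383])) (array([ 0.52871825, -1.29077464,  1.07600731]), array([ 0.02829672,  0.81459487, -0.57971033]))
{'time': 1.2, 'joint_pos': array([-1.50909253e+00,  1.58417515e-01,  1.59701035e+00, -3.37918963e-06,
        1.38619848e+00, -2.10119272e-01]), 'joint_velocities': array([ 0.00012454, -0.00229297,  0.00031261, -0.00097457,  0.00141794,
        0.0001868 ]), 'effort': array([ 5.85829603e-04, -3.96015716e+01, -3.31699169e+01, -3.22606957e-04,
        6.71841299e-04,  7.36521883e-06]), 'tool_pos': array([ 0.15434725, -0.55387479,  0.24228411]), 'tcp_rot': array([-3.14155901e+00, -3.77770161e-06,  2.71823684e-01]), 'ft_force': array([-0.23162057, -0.81440863,  0.44351842]), 'wrist_torque': array([-0.00057025, -0.02114019,  0.04410034]), 'gripper_width': 0.08549101456106444}
[[-0.001  1.     0.001]
 [-0.956 -0.    -0.292]
 [-0.292 -0.001  0.956]] [ 0.075  0.    -0.131] [[ 0.963  0.268 -0.   ]
 [ 0.268 -0.963  0.   ]
 [ 0.    -0.    -1.   ]]
```

View pics/c1.png

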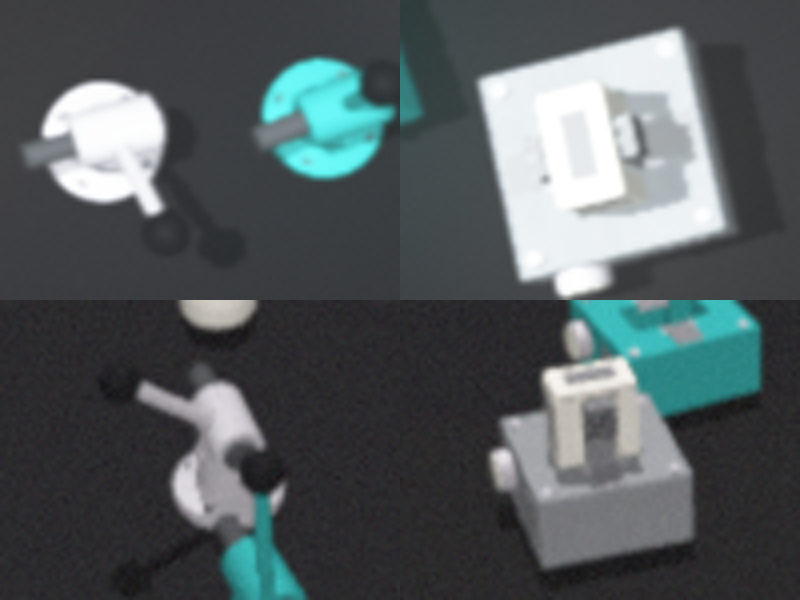

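The enlarged crop confirms the steel tap: its lever leans toward the robot, with the ball at top (283,416) and side (305.5,299.5). It also confirms the grey dock with the white cassette. The upright turquoise lever is the look-alike. Next I'll work out yaws and the ball position.

Run:
```python
from h import *
P=lambda x,y,ox,oy:(oy+y/4,ox+x/4)
ball=tri(ray('top',P(165,232,375,225)),ray('side',P(118,82,270,285)));print('ball',ball.round(3))
h=np.mean([atz('top',(258.3,404.9),.055),atz('side',(315.7,323.8),.055)],0);print('hinge',h.round(3),np.linalg.norm(ball-h))
d=ball-h;print('tap yaw from ball',np.degrees(np.arctan2(-d[1],-d[0])))
q=[atz('top',P(x,y,375,225),.055)for x,y in((25,150),(160,112))];v=q[0]-q[1];print('tap yaw axis',np.degrees(np.arctan2(-v[0],v[1])))
c=[atz('top',P(x-400,y,170,247),.061)for x,y in((480,80),(682,28),(735,235),(520,282))]
print('dock ctr',np.mean(c,0).round(4),[np.degrees(np.arctan2(*(c[i]-c[j])[[1,0]])).round(1) for i,j in((0,3),(1,2),(0,1),(3,2))])
c=[atz('top',P(x-400,y,170,247),.125)for x,y in((535,93),(603,80),(625,200),(557,212))]
print('cas ctr',np.mean(c,0).round(4),[np.degrees(np.arctan2(*(c[i]-c[j])[[1,0]])).round(1) for i,j in((0,3),(1,2),(0,1),(3,2))])
```

```text
ball [ 0.512 -0.209  0.115]
hinge [ 0.574 -0.19   0.055] 0.08786100863075318
tap yaw from ball 17.307620391251596
tap yaw axis 15.145921306671067
dock ctr [0.5157 0.2366 0.061 ] [np.float64(13.1), np.float64(15.2), np.float64(104.0), np.float64(101.7)]
cas ctr [0.5157 0.2379 0.125 ] [np.float64(12.1), np.float64(11.7), np.float64(100.3), np.float64(99.4)]
```

drive_tool --pt "43.7 -23.6 1.2 0 0 -1.57" --pt "43.7 -23.6 1.2 0 0 -1.57" --pt "43.7 -23.6 1.2 0 0 -1.57" --pt "43.7 -23.6 1.2 0 0 -1.57" --pt "43.7 -23.6 1.2 0 0 -1.57" --pt "43.7 -23.6 1.2 0 0 -1.57" --pt "43.7 -23.6 1.2 0 0 -1.57" --pt "43.7 -23.6 1.2 0 0 -1.57" --pt "43.7 -23.6 1.2 0 0 -1.57" --pt "43.7 -23.6 1.2 0 0 -1.57" --pt "43.7 -23.6 1.2 0 0 -1.57" --pt "43.7 -23.6 1.2 0 0 -1.57" --fingers 4.4 --newtons 20

```text
time: 2.2
tool_pos: [0.5134, -0.2072, 0.2305]
tcp_rot: [3.141, 0.0, 1.779]
ft_force: [0.5, -0.7, 0.1]
gripper_width: 0.0442
```

drive_tool --pt "0 0 0 0 0 -0.07" --pt "0 0 0 0 0 -0.07"

```text
time: 2.37
tool_pos: [0.513, -0.2075, 0.2301]
tcp_rot: [-3.141, -0.0, 1.847]
ft_force: [-0.2, -0.2, -0.9]
gripper_width: 0.0439
```

Run:
```python
from h import *
im=snapshot('wrist');save('w1',im);s=get_state();print(s['tool_pos'],s['tcp_rot'])
for n,z in(('lever_tip',.115),('lever_hinge',.055)):
    for d in pinpoint(n,'wrist')[:3]: print(n,d['pixel'],d['confidence'],atz('wrist',d['pixel'],z).round(4))
print(proj('wrist',s['tool_pos']))
```

```text
[ 0.51222927 -0.20866774  0.23019228] [-3.14112598e+00  1.27347616e-04  1.84199177e+00]
lever_tip [243.5, 319.7] 0.83 [ 0.5106 -0.212   0.115 ]
lever_tip [458.0, 388.1] 0.55 [ 0.6001 -0.3542  0.115 ]
lever_hinge [374.4, 373.2] 0.91 [ 0.5876 -0.3288  0.055 ]
lever_hinge [219.1, 411.4] 0.73 [ 0.5753 -0.1944  0.055 ]
[333.66779787 325.4979509 ]
```

View pics/w1.png

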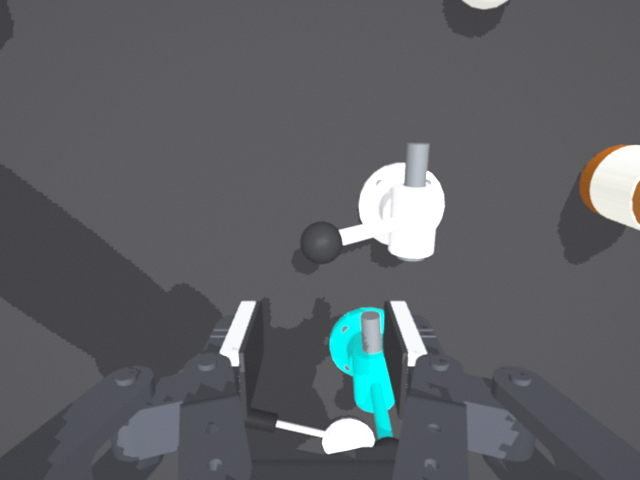

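The wrist view shows the steel tap's ball at (243,320), centred between the jaws (pads at columns 235–405). The turquoise tap is below it at (345,365). I'll lower the jaws around the ball.

drive_tool --pt "-0.2 0 4 0 0 0" --pt "-0.2 0 7 0 0 0" --pt "-0.2 0 9 0 0 0" --pt "-0.2 0 10.2 0 0 0" --pt "-0.2 0 11.2 0 0 0" --pt "-0.2 0 11.2 0 0 0" --pt "-0.2 0 11.2 0 0 0"

```text
time: 3.1
tool_pos: [0.5127, -0.2119, 0.119]
tcp_rot: [3.141, 0.001, 1.841]
ft_force: [-1.0, -0.1, -0.6]
gripper_width: 0.0441
```

drive_tool --pt "0 0.9 0 0 0 0" --pt "0 1.7 -0.8 0 0 0" --pt "0 2.5 -1.3 0 0 0" --pt "0 3.2 -1.8 0 0 0" --pt "0 4.0 -2.2 0 0 0" --pt "0 4.8 -2.5 0 0 0" --pt "0 5.5 -2.6 0 0 0" --pt "0 6.1 -2.7 0 0 0" --pt "0 6.5 -2.8 0 0 0" --pt "0 6.5 -2.8 0 0 0" --pt "0 6.5 -2.8 0 0 0"

```text
time: 4.02
tool_pos: [0.5754, -0.1933, 0.1459]
tcp_rot: [3.141, -0.001, 1.842]
ft_force: [0.3, -0.6, 0.2]
gripper_width: 0.0438
```

Run:
```python
from h import *
a=snapshot('wrist');save('w2',a);s=get_state();print(s['tool_pos'],s['tcp_rot'],s['ft_force'])
for d in pinpoint('lever_tip','wrist')[:3]: print(d['pixel'],d['confidence'],atz('wrist',d['pixel'],.145).round(4))
for d in pinpoint('lever_hinge','wrist')[:3]: print(d['pixel'],d['confidence'],atz('wrist',d['pixel'],.055).round(4))
```

```text
[ 0.57514948 -0.19338128  0.14580723] [ 3.14136525e+00 -7.03394156e-04  1.84182262e+00] [-0.13781008  0.57281255  0.63082293]
[330.1, 297.6] 0.79 [ 0.5662 -0.1939  0.145 ]
[450.6, 288.8] 0.93 [ 0.5897 -0.328   0.055 ]
[247.4, 327.4] 0.63 [ 0.5766 -0.1898  0.055 ]
```

View pics/w2.png

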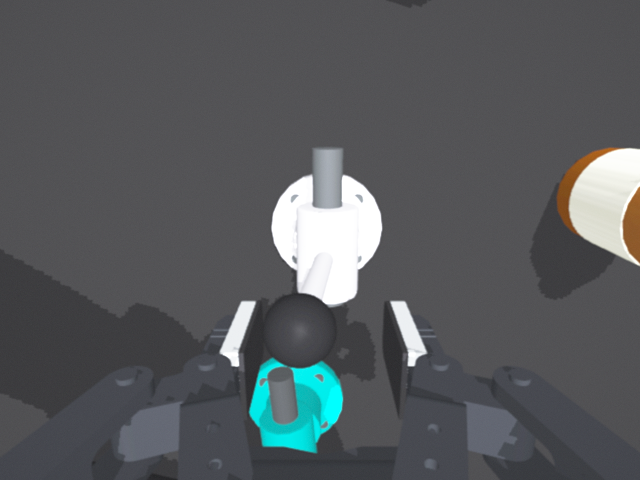

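The ball is at (330,300), pushed almost upright. The tap body and foot centre are at column ~328 while the jaw middle is at ~321.5, so the hinge plane lies about 3.5 mm further on. I'll shift by that and close to centre the ball.

drive_tool --pt "0 0.2 0 0 0 0" --pt "0 0.35 0 0 0 0" --pt "0 0.35 0 0 0 0" --pt "0 0.35 0 0 0 0" --pt "0 0.35 0 0 0 0" --pt "0 0.35 0 0 0 0" --pt "0 0.35 0 0 0 0" --pt "0 0.35 0 0 0 0" --fingers 2.6

```text
time: 4.83
tool_pos: [0.5785, -0.1928, 0.1463]
tcp_rot: [3.142, -0.0, 1.842]
ft_force: [-0.6, -0.4, -0.0]
gripper_width: 0.0262
```

Run:
```python
from h import *
a=snapshot('wrist');b=snapshot('side');save('w3',np.hstack([a[120:420,180:480],cv2.resize(b[285:360,270:370],(400,300),interpolation=2)]));s=get_state();print(s['tool_pos'],s['tcp_rot'],s['ft_force'],s['gripper_width'])
print(camera_info('wrist')['K'][0])
for c in('wrist','side'):
  for n,z in(('lever_tip',.145),('lever_hinge',.055),('tap',0)):
    for d in pinpoint(n,c)[:2]: print(c,n,d['pixel'],d['confidence'],atz(c,d['pixel'],z).round(4))
```

```text
[ 0.57845225 -0.19282165  0.14631501] [-3.14157827e+00 -6.29282284e-06  1.84179586e+00] [-1.81705923 -0.87569756  0.3725448 ] 0.026015150297477436
[425.23826901   0.         322.73711511]
wrist lever_tip [328.9, 323.7] 0.59 [ 0.5783 -0.1906  0.145 ]
wrist lever_hinge [250.6, 322.8] 0.86 [ 0.5783 -0.1917  0.055 ]
wrist lever_hinge [445.6, 287.3] 0.7 [ 0.5915 -0.3242  0.055 ]
wrist tap [391.7, 293.1] 0.97 [ 0.5915 -0.3244  0.    ]
wrist tap [223.1, 322.8] 0.66 [ 0.5779 -0.1904  0.    ]
side lever_tip [330.4, 333.0] 0.55 [ 0.5847 -0.332   0.145 ]
side lever_tip [291.9, 323.9] 0.53 [ 0.5721 -0.1987  0.145 ]
side lever_hinge [317.5, 325.5] 0.73 [ 0.5746 -0.1919  0.055 ]
side lever_hinge [356.1, 334.2] 0.59 [ 0.5869 -0.3244  0.055 ]
side tap [329.9, 324.9] 0.78 [ 0.5727 -0.1792  0.    ]
side tap [371.8, 337.0] 0.68 [ 0.593  -0.3235  0.    ]
```

View pics/w3.png

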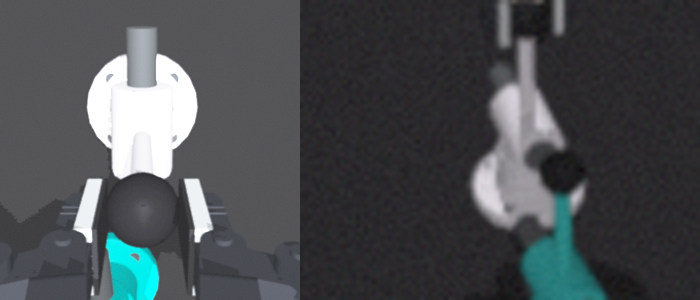

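The wrist view has the ball, hinge and tap centre all at column ~323, so the lever is straight up. I'll open, back off upwards and recheck the lever.

drive_tool --pt "0 0 0 0 0 0" --pt "0 0 0 0 0 0" --pt "0 0 0 0 0 0" --pt "0 0 0 0 0 0" --pt "0 0 -2 0 0 0" --pt "0 0 -5 0 0 0" --pt "0 0 -8.5 0 0 0" --pt "0 0 -10.4 0 0 0" --pt "0 0 -10.4 0 0 0" --pt "0 0 -10.4 0 0 0" --fingers 4.4

```text
time: 6.07
tool_pos: [0.5793, -0.1931, 0.2519]
tcp_rot: [3.139, 0.002, 1.842]
ft_force: [-0.1, 0.7, -1.8]
gripper_width: 0.0436
```

Run:
```python
from h import *
a=snapshot('wrist');save('w4',a);s=get_state();print(s['tool_pos'],s['tcp_rot'])
for n,z in(('lever_tip',.145),('lever_hinge',.055),('tap',0)):
    for d in pinpoint(n,'wrist')[:2]: print(n,d['pixel'],d['confidence'],atz('wrist',d['pixel'],z).round(4))
Rm=np.array([[np.cos(1.842),np.sin(1.842)],[np.sin(1.842),-np.cos(1.842)]])
print((Rm@(np.array([.5157,.2375])-s['tool_pos'][:2])*100).round(2))
```

```text
[ 0.57835712 -0.19268733  0.24988207] [-3.14143625e+00 -2.33767411e-04  1.84185886e+00]
lever_tip [239.9, 320.2] 0.84 [ 0.5754 -0.1893  0.145 ]
lever_tip [430.7, 283.8] 0.66 [ 0.5872 -0.3238  0.145 ]
lever_hinge [205.9, 318.6] 0.73 [ 0.5729 -0.1888  0.055 ]
lever_hinge [353.6, 294.5] 0.55 [ 0.5873 -0.32    0.055 ]
tap [194.9, 321.9] 0.93 [ 0.5756 -0.1897  0.    ]
[43.12  5.49]
```

drive_tool --pt "43.1 5.5 1 0 0 -1.51" --pt "43.1 5.5 1 0 0 -1.51" --pt "43.1 5.5 1 0 0 -1.51" --pt "43.1 5.5 1 0 0 -1.51" --pt "43.1 5.5 1 0 0 -1.51" --pt "43.1 5.5 1 0 0 -1.51" --pt "43.1 5.5 1 0 0 -1.51" --pt "43.1 5.5 1 0 0 -1.51" --pt "43.1 5.5 1 0 0 -1.51" --pt "43.1 5.5 1 0 0 -1.51" --pt "43.1 5.5 1 0 0 -1.51" --pt "43.1 5.5 1 0 0 -1.51" --fingers 8.5

```text
time: 7.27
tool_pos: [0.514, 0.2411, 0.2386]
tcp_rot: [3.14, -0.003, -2.93]
ft_force: [0.6, -0.0, 0.1]
gripper_width: 0.085
```

drive_tool --pt "0 0 0 0 0 0" --pt "0 0 0 0 0 0" --pt "0 0 0 0 0 0"

```text
time: 7.52
tool_pos: [0.516, 0.2365, 0.2396]
tcp_rot: [-3.141, -0.001, -2.945]
ft_force: [0.3, 0.3, 0.8]
gripper_width: 0.0851
```

Run:
```python
from h import *
a=snapshot('wrist');save('w5',a);s=get_state();print(s['tool_pos'],s['tcp_rot'])
for n,z in(('cassette',.03),('dock',0),('catch_left_pad',.1),('catch_right_pad',.1)):
    for d in pinpoint(n,'wrist')[:2]: print(n,d['pixel'],d['confidence'],atz('wrist',d['pixel'],z).round(4))
```

```text
[0.5161184  0.23637721 0.23979314] [-3.14146495e+00 -9.23995518e-04 -2.94508333e+00]
cassette [206.1, 324.5] 0.7 [0.5154 0.2374 0.03  ]
dock [301.6, 515.0] 0.79 [0.5775 0.4353 0.    ]
catch_left_pad [228.2, 368.4] 0.77 [0.5097 0.2656 0.1   ]
catch_right_pad [236.1, 276.6] 0.57 [0.527  0.2072 0.1   ]
```

View pics/w5.png

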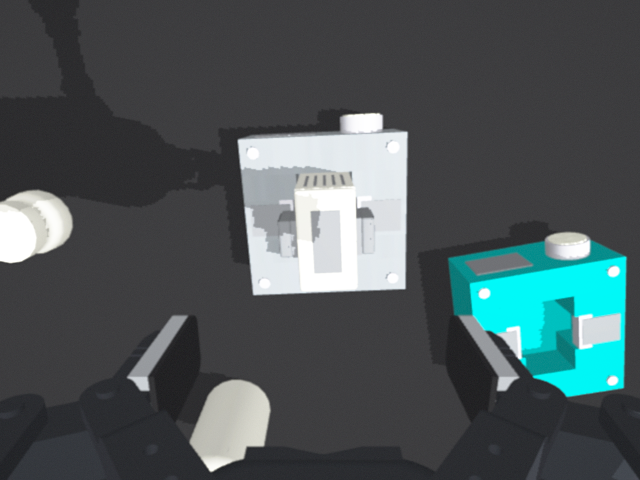

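The grey dock is at (212,325) with the cassette centred between the jaws (catches at columns 277 and 368, jaw middle ~323). The dock is turned about 1.7° relative to the tool, so I'll correct that and descend.

drive_tool --pt "0 0 3 0 0 -0.03" --pt "0 0 6 0 0 -0.03" --pt "0 0 9 0 0 -0.03" --pt "0 0 11 0 0 -0.03" --pt "0 0 12.5 0 0 -0.03" --pt "0 0 13.7 0 0 -0.03" --pt "0 0 14.8 0 0 -0.03" --pt "0 0 14.8 0 0 -0.03" --pt "0 0 14.8 0 0 -0.03"

```text
time: 8.52
tool_pos: [0.5162, 0.2371, 0.0924]
tcp_rot: [3.142, -0.0, -2.912]
ft_force: [0.1, -0.4, -0.1]
gripper_width: 0.085
```

Run:
```python
from h import *
a=snapshot('wrist');b=snapshot('side');save('w6',np.hstack([cv2.resize(a,(400,300)),cv2.resize(b[185:260,250:350],(400,300),interpolation=2)]));s=get_state();print(s['tool_pos'],s['tcp_rot'],s['ft_force'],s['gripper_width'])
```

```text
[0.51709628 0.23741116 0.09360167] [-3.14157119e+00  2.33512014e-03 -2.91144732e+00] [ 0.15475294 -0.62566369 -0.25237496] 0.08470498649086933
```

View pics/w6.png

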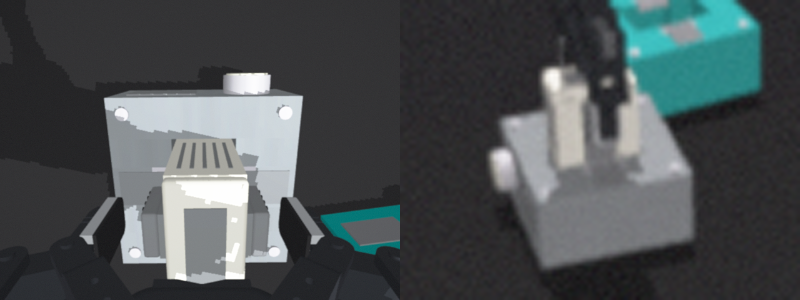

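The pads straddle the catches, with the jaw middle about 2 mm short of the catch middle. I'll nudge and pinch.

drive_tool --pt "0.2 0.2 0 0 0 0" --pt "0.2 0.2 0 0 0 0" --pt "0.2 0.2 0 0 0 0" --pt "0.2 0.2 0 0 0 0" --pt "0.2 0.2 0 0 0 0" --pt "0.2 0.2 0 0 0 0" --pt "0.2 0.2 0 0 0 0" --pt "0.2 0.2 0 0 0 0" --pt "0.2 0.2 0 0 0 0" --pt "0.2 0.2 0 0 0 0" --pt "0.2 0.2 0 0 0 0" --pt "0.2 0.2 0 0 0 0" --fingers 3.5 --newtons 45

```text
time: 9.62
tool_pos: [0.5152, 0.2388, 0.0948]
tcp_rot: [-3.141, 0.003, -2.911]
ft_force: [-1.7, -1.1, 10.5]
gripper_width: 0.0394
```

Run:
```python
from h import *
a=snapshot('wrist');b=snapshot('side');save('w7',np.hstack([cv2.resize(a,(400,300)),cv2.resize(b[185:260,250:350],(400,300),interpolation=2)]));s=get_state();print(s['tool_pos'],s['tcp_rot'],s['ft_force'],s['wrist_torque'],s['gripper_width'])
```

```text
[0.51521255 0.2388257  0.09475497] [-3.14111244  0.00338877 -2.91123   ] [-2.11378322 -2.39585733 11.34007941] [-0.24589749  0.3776464   0.08428938] 0.03917639561016491
```

View pics/w7.png

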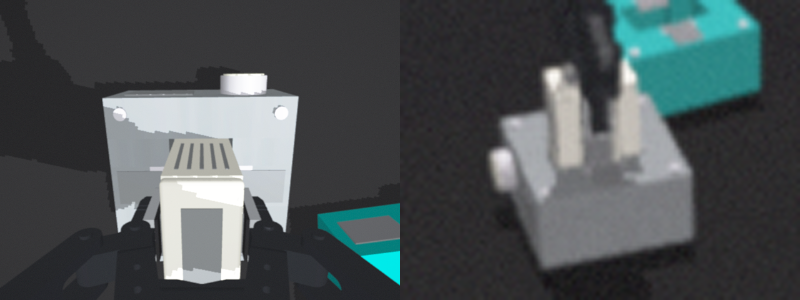

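The pads press both catches flat. The upward 11 N fits the pads swinging forward and dragging on the seated cassette. I'll lift gently first and watch the force.

drive_tool --pt "0 0 -0.3 0 0 0" --pt "0 0 -0.6 0 0 0" --pt "0 0 -0.9 0 0 0" --pt "0 0 -1.2 0 0 0" --pt "0 0 -1.5 0 0 0" --pt "0 0 -1.5 0 0 0"

```text
time: 10.22
tool_pos: [0.5139, 0.2388, 0.1079]
tcp_rot: [3.142, 0.001, -2.911]
ft_force: [0.3, -0.4, -2.9]
gripper_width: 0.0392
```

About -2.9 N shows the cassette's weight on the tool, so it came free without snagging. I'll continue to about 14 cm.

drive_tool --pt "0 0 -1 0 0 0" --pt "0 0 -2 0 0 0" --pt "0 0 -3 0 0 0" --pt "0 0 -4.2 0 0 0" --pt "0 0 -5.5 0 0 0" --pt "0 0 -7 0 0 0" --pt "0 0 -8.5 0 0 0" --pt "0 0 -10 0 0 0" --pt "0 0 -11.3 0 0 0" --pt "0 0 -12.3 0 0 0" --pt "0 0 -13 0 0 0" --pt "0 0 -13 0 0 0"

```text
time: 11.22
tool_pos: [0.5146, 0.2389, 0.2397]
tcp_rot: [-3.142, 0.004, -2.911]
ft_force: [-0.6, -0.1, -2.3]
gripper_width: 0.0392
```

drive_tool --pt "0 0 0 0 0 0" --pt "0 0 0 0 0 0" --pt "0 0 0 0 0 0" --pt "0 0 0 0 0 0"

```text
time: 11.55
tool_pos: [0.5132, 0.2385, 0.2363]
tcp_rot: [3.142, -0.002, -2.911]
ft_force: [0.1, -0.3, -2.0]
gripper_width: 0.039
```

Run:
```python
from h import *
a=snapshot('top');w=snapshot('wrist');b=snapshot('side');save('w8',np.hstack([cv2.resize(w,(400,300)),cv2.resize(b[120:345,210:410],(400,450),interpolation=2)[:300]]) if 0 else np.hstack([cv2.resize(w,(400,300))[:, :], cv2.resize(b[130:355,210:510],(400,300),interpolation=2)]))
s=get_state();print(s['tool_pos'],s['tcp_rot'],s['ft_force'],s['gripper_width'],s['joint_velocities'].round(3))
for n,z in(('lever_tip',.145),('lever_hinge',.055),('tap',0),('jar',0),('white_bottle',0),('amber_bottle',0)):
    for d in pinpoint(n,'top')[:2]: print(n,d['pixel'],d['confidence'],atz('top',d['pixel'],z).round(4))
```

```text
[0.51350137 0.23860752 0.23682837] [ 3.14156278e+00 -8.38819830e-04 -2.91144967e+00] [ 0.82848087  1.4672274  -2.41958783] 0.03895713024825616 [-0.001 -0.001 -0.002 -0.001  0.     0.001]
lever_tip [253.1, 408.2] 0.6 [ 0.5764 -0.189   0.145 ]
lever_tip [246.0, 472.0] 0.6 [ 0.5906 -0.3294  0.145 ]
lever_hinge [250.8, 460.1] 0.94 [ 0.5931 -0.3256  0.055 ]
lever_hinge [256.2, 400.6] 0.92 [ 0.5817 -0.1849  0.055 ]
tap [252.6, 452.7] 0.9 [ 0.5966 -0.3211  0.    ]
tap [283.3, 210.5] 0.29 [0.5271 0.2743 0.    ]
jar [256.7, 325.4] 0.82 [ 0.5897 -0.0077  0.    ]
white_bottle [194.8, 247.0] 0.58 [0.7491 0.1883 0.    ]
white_bottle [261.2, 397.4] 0.52 [ 0.5767 -0.1844  0.    ]
amber_bottle [192.7, 366.7] 0.74 [ 0.751  -0.1134  0.    ]
```

View pics/w8.png

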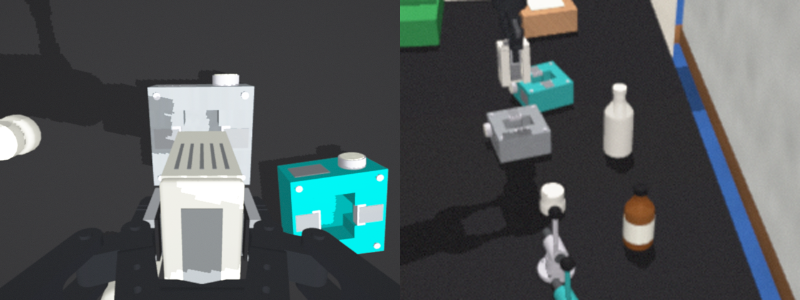

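The cassette hangs upright in the jaws, clear of the empty grey dock. The steel lever is still upright and the bottles and jar stand where they were. Handing in.

```bash
python3 -c "
from rig import *
print(hand_in())"
```

```text
the job is handed in; nothing more can be done
None
```

I set the steel tap's lever straight up, then pinched both catches and lifted the cassette straight out of the grey dock. I handed in at about 12 s with the arm still holding the cassette pinched, upright and at rest. `hand_in()` gives no verdict, so these are my own last checks:

- **Cassette:** the tool rose about 14 cm between the grip and the end, so the underside should be about 14 cm above the seat. The tool reads about 2–3 N of load, which fits the cassette's weight, and the pictures show nothing touching it.
- **Lever:** the ball measured within about 1–3 mm of straight above the tap in the close wrist view. The last top view, which is noisier, put it about 6 mm from the hinge point, mostly towards the robot, so that reading disagrees slightly.
- **Bystanders:** the jar and both bottles measured within about 1.3 cm of where they started, which I take as detector noise, since the arm never came near them. I did not re-measure the scoop.
- **Gripper reading:** the opening read 39 mm, although the cassette should be 44 mm across with both catches fully pressed. I put this down to the pads giving under the 45 N grip. The cassette lifted without snagging, so the catches were released.

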